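Unlock the drying box and hold its lid at the mark

TASK

The lid of the wooden drying box is locked by the red bayonet knob beside it: turn the knob clockwise (seen from above) until its handle lies in line with the side of the box, lift it straight out and leave it lying in the blue tray. Then take the lid by its steel handle and swing it up until its edge is level with the yellow clip on the white angle scale, so that the coasters inside can be inspected, and finish while still holding it there with the gripper, because it falls shut by itself. Do not shift the clip or disturb the other things on the bench.

Things in the scene. Friction and masses are not known exactly. Their poses are not given: they have to be found in the camera images.
- box: Wooden drying box fixed to the bench, 240 (x) by 220 (y) by 70 mm high. Origin: centre of its underside. Box -x is the lid's hinge side (towards the robot). At box +y stands the aluminium knob socket (52 by 48 mm, 80 mm high). At box y=-119 mm stands the white angle scale, a 5 mm thick arc of 225 mm radius about the hinge line, rising to 260 mm above the bench.
- knob: Loose red bayonet knob, 0.12 kg. Origin: on its axis, at the underside of its flange; z up. Flange 72 mm across, 5 mm thick; on it an upright handle bar 44 (knob x) by 14 (knob y) mm, top 42 mm above the origin. Its foot reaches 19 mm down and ends in a cross bar 30 mm long under the handle bar. Seated, its flange overlaps the lid's edge and locks it.
- knob_grip (a point): Middle of the knob's handle bar, on its axis, 28 mm above the knob's origin: grip across the 14 mm. Axes as the knob's.
- socket (a point): Centre of the top of the knob's socket (box x=30, y=136, z=80 mm), axes as the box's. The knob starts turned 50 to 80 degrees anticlockwise (seen from above) from box x. Turned clockwise until knob x is parallel to box x (within about 10 degrees; a stop lies about 6 degrees beyond) it lifts straight out and is free after 20 mm.
- tray: Loose blue plastic tray, 140 by 140 by 30 mm, walls 5 mm, floor 5 mm. Origin: centre of its underside. It may stand left or right of the box.
- lid (a joint): Angle of the lid in rad: 0 shut, growing as its free edge (box +x) rises; up to 1.45. It falls shut when let go. The lid weighs 0.3 to 0.55 kg.
- lid_hinge (a point): On the lid's hinge line, in its middle: box x=-120, y=0, 74.5 mm above the bench. The axes are the lid's own: x from the hinge to the free edge (240 mm), y along the hinge (220 mm), z out of its upper face. The lid is 9 mm thick, centred on the hinge line.
- lid_handle (a point): Middle of the lid's steel bow handle: a round bar 12 mm thick and 56 mm long along lid x, 200 mm from the hinge line along lid x and 44.5 mm from it along lid z, with 34 mm free under it. Axes as the lid's. Grip across lid y.
- marker (a joint): Angle in rad at which the yellow clip is set, on the same zero and direction as joint lid: the lid is level with the clip when both are equal. 0.45 to 0.75. The clip is stiff; leave it.
- marker_tip (a point): Middle of the yellow clip (46 by 16 by 10 mm) on the angle scale, 225 mm from the hinge line, at box y=-119 mm. Its x axis points away from the hinge line.
- pile_a: Loose pile of 4 red coasters, 124 mm across, 38 mm high; leave alone. Origin: centre of its underside. It may change places with the tray.
- pile_b: Loose pile of 7 red coasters, 124 mm across, 66 mm high; leave alone. Origin: centre of its underside.
- coaster: Single red coaster, 124 mm across, 9 mm thick; leave alone. Origin: centre of its underside.
- tub: Dark square tub of set paste, 80 by 80 by 65 mm; leave alone. Origin: centre of its underside.
- bottle: Blue bottle, 56 mm across, 190 mm high; leave alone. Origin: centre of its underside.
- bowl: Steel bowl, 140 mm across, 50 mm high; leave alone. Origin: centre of its underside.
Mind the look-alikes: they are no part of the job. What is meant by the knob is not turquoise, and is the larger of those in its own colour.

How it is judged:
By the outcome, as a careful person would: the job done as asked, in the order asked, and still so for the second after the job is handed in, while the arm keeps its last pose, push and grip.
It also fails if it takes over 64 s, if anything falls off the work surface, if the arm or the gripper's body presses on something with over 40 N, if the wrist force passes 120 N, or if a joint passes its speed limit or range.

ROBOT

A 6-joint arm with a two-finger parallel gripper is mounted at the origin on the work surface. World frame = base frame: x ahead of the robot, y to its left, z up, the work surface at z = 0. Lengths are in m, angles in rad, forces in N, time in s.
With the tool pointing down it reaches from about 0.375 to 0.975 m from the base axis. Payload 3.8 kg.
Tool frame: the origin (TCP) lies on the centre line of the jaws, within the pads' length; the fingertips stand 14 mm ahead of it and the grasp point (between the pads) lies 5 mm behind it; z points along the fingers, y is the line along which they close (so a half turn about z gives the same grasp; the last joint's range is limited). The gripper opens to 88 mm and grips with 3 to 60 N. Pads are 18 mm wide; open, the fingers measure 123 mm over their backs; the gripper's body (75 mm by 187 mm) begins 45 mm behind the grasp point.
Start: joints at [-1.202, 0.264, 1.604, -0, 1.274, -0.037], TCP at [0.266, -0.62, 0.253] pointing down, gripper open.
Joint ranges: [-2.63, 2.63], [-0.94, 2.18], [0.31, 2.57], [-1.31, 4.45], [0, 2.66], [-2.55, 2.55]. Speed limits (rad/s): [2.57, 2.57, 3.14, 3.14, 3.14, 3.14].

INTERFACE

Orientations are given as a unit quaternion [x, y, z, w].
In Python, from workcell import state, vision, hand_in gives the robot as it stands.
- The arm moves only by the tool arm_command, never from a script. Its argument "series" is a list of rows, each a list of 4 numbers: the shift along the world's x, y, z as a fraction of full scale, then the turn about the world's z as a fraction of full scale. In form: [[dx, dy, dz, roll], ...]. A call has 1 to 12 rows; each row is the pose to reach, as a shift and turn from the pose commanded when the call began; what a row does not reach only later rows make up. Full scale, the value 1, is 0.25 m for a shift and 30 degrees for a turn. A row lasts 1/12 s, in which the tool goes at most 41.7 mm and 7.16 degrees, less where a joint would pass 70% of its speed; a pose out of reach is approached as far as the arm can. A call with a number of a shift or a turn outside -1 to 1 is refused whole. A call with a gripper value outside its range is refused whole. "claw" is the closure, from 0 (fully open) to 1 (shut), set as the call begins (left out, the last holds). The fingers move at their own pace and stop on an object; "newtons" is the grip in N (left out, the last holds). Time passes only in rows, so rows that repeat a pose let the fingers close. It gives the time, the measured TCP pose, the force, the opening and the grip force at its end, in the units of the state.
- state(): the state, without advancing time (a new reading comes with each control period).
- vision.get_image(name): name is "side" or "top"; returns (picture, depth): 384x512x3 uint8, red, green, blue; 384x512 float32, m along the optical axis (not along the pixel's ray), 0 where there is no reading.
- vision.get_calibration(name): a dict with "fovy" (degrees; the focal length in pixels is half the picture's height over the tangent of half this angle, whatever the lens; pixels are square), "cx", "cy" (the principal point, pixels), "R" (3x3) and "t" (3): a world point X has camera coordinates R X + t. Camera axes: x right, y down, z forward; pixel columns grow to the right and rows downward; lengths in m; the calibration is good to about 2 mm. A picture is of the moment at which its call begins. get_calibration takes no time and is no camera call.
- hand_in(): hands the job in; it is judged then, once.
The state is a dict: "t": time; "q": joint angles; "joint_velocities": joint speeds; "joint_torque": joint torques, N m; "ee_pos": TCP position; "tool_rot": TCP orientation; "force": force on the tool from outside, world axes, zero at the start; "moment": the same for the moment, N m; "gripper_width": opening from 0.0 (shut) to 1.0 (fully open); "grip_force": force on a finger pad.
Only numpy, scipy, OpenCV 4.12 (cv2) and the standard library are available. Lean on these libraries where they do the work, as an engineer would, in place of code of your own. Each camera call takes 0.05 s, during which the arm holds its last target. There are 200 camera calls.

## Working session

There is one attempt and no reset: what is moved stays moved. The work goes in short steps, Python scripts to look and compute and a tool call to move; the robot and the scene stay as the last step left them, time stands still between calls to the robot, and variables do not carry over. Pictures are saved under pics/ and viewed, at most 10 in all, crops included, and the job is handed in when it is done.

Besides the shell and the picture viewer there is one more tool, called after "Call:" in YAML: its name, and indented under it one key for each argument. arm_command: Moves the arm, as the interface text tells. Its arguments: {"type":"object","properties":{"series":{"type":"array","items":{"type":"array","items":{"type":"number","minimum":-1,"maximum":1}}},"claw":{"type":"number"},"newtons":{"type":"number"}},"required":["series"]}

```bash
mkdir -p pics; cat > h.py <<'E'
import numpy as np, cv2, pickle
from workcell import state, vision, hand_in
def grab(n):
    im,d=vision.get_image(n); return im,d
def world(n,d):
    c=vision.get_calibration(n); H,W=d.shape
    f=H/2/np.tan(np.radians(c["fovy"])/2)
    u,v=np.meshgrid(np.arange(W),np.arange(H))
    P=np.stack([(u-c["cx"])/f*d,(v-c["cy"])/f*d,d],-1)
    return (P-np.array(c["t"]))@np.array(c["R"])
def pix(n,X):
    c=vision.get_calibration(n); f=192/np.tan(np.radians(c["fovy"])/2)
    p=np.array(c["R"])@np.array(X)+np.array(c["t"]); return p[0]/p[2]*f+c["cx"],p[1]/p[2]*f+c["cy"]
def save(name,im,roi=None,s=1):
    if roi: a,b,c,d=roi; im=im[b:d,a:c]
    cv2.imwrite("pics/"+name,cv2.resize(im[:,:,::-1],None,fx=s,fy=s,interpolation=cv2.INTER_CUBIC))
E
python3 - <<'E'
from h import *
for n in("top","side"):
    im,d=grab(n); save(n+"0.png",im,s=1.5); np.savez("/tmp/"+n+"0.npz",im=im,d=d)
    c=vision.get_calibration(n); print(c)
print(state())
E
```

```text
{'fovy': 53.49622476653513, 'cx': 254.84413038032392, 'cy': 187.8444138353925, 'R': array([[-0.0529471 , -0.99858608,  0.00473778],
       [-0.97476686,  0.05065269, -0.21740258],
       [ 0.21685521, -0.01612907, -0.97607053]]), 't': array([0.0217911 , 0.58688408, 1.18586734])}
{'fovy': 49.22703263583919, 'cx': 255.47724087016266, 'cy': 197.13593239054936, 'R': array([[-0.70592272, -0.70805186,  0.0183215 ],
       [-0.50343933,  0.48339428, -0.71615558],
       [ 0.49821879, -0.51477425, -0.69770016]]), 't': array([0.38211934, 0.3496253 , 1.30444815])}
{'t': 0.1, 'q': array([-1.20187264e+00,  2.64692322e-01,  1.60525072e+00, -1.55245617e-05,
        1.27368825e+00, -3.69426328e-02]), 'joint_velocities': array([-2.28345654e-03, -1.44305829e-03, -2.69666589e-03, -2.18327242e-05,
       -7.80305430e-04, -3.54209669e-04]), 'joint_torque': array([ 1.80186689e-03, -5.03615642e+01, -3.58071470e+01,  7.32815824e-02,
        2.32804252e-02, -5.90187074e-05]), 'ee_pos': array([ 0.26624425, -0.61960023,  0.25149552]), 'tool_rot': array([ 9.79478665e-01,  2.01545293e-01, -1.75739274e-04, -1.00408264e-03]), 'force': array([ 0.5537955 , -0.87430753,  0.29307775]), 'moment': array([-0.00157109,  0.00709411,  0.04414233]), 'grip_force': 0.0, 'gripper_width': 0.9969156593817197}
```

View pics/top0.png

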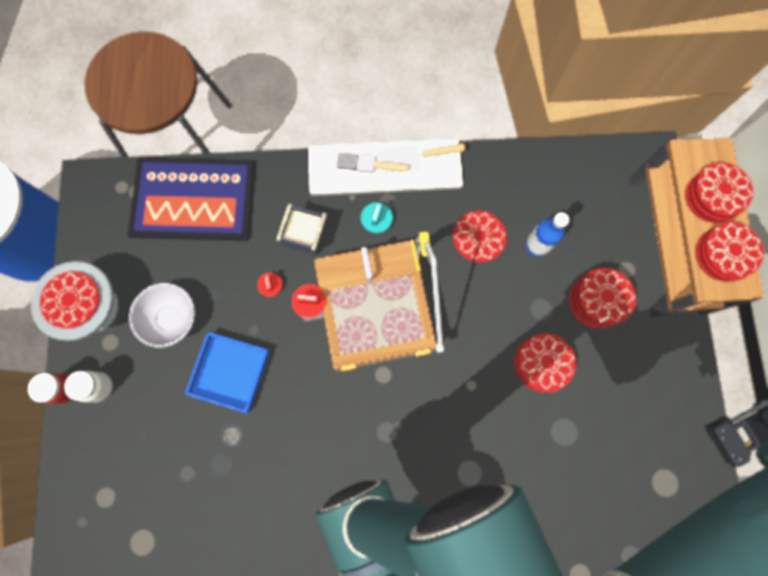

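View pics/side0.png

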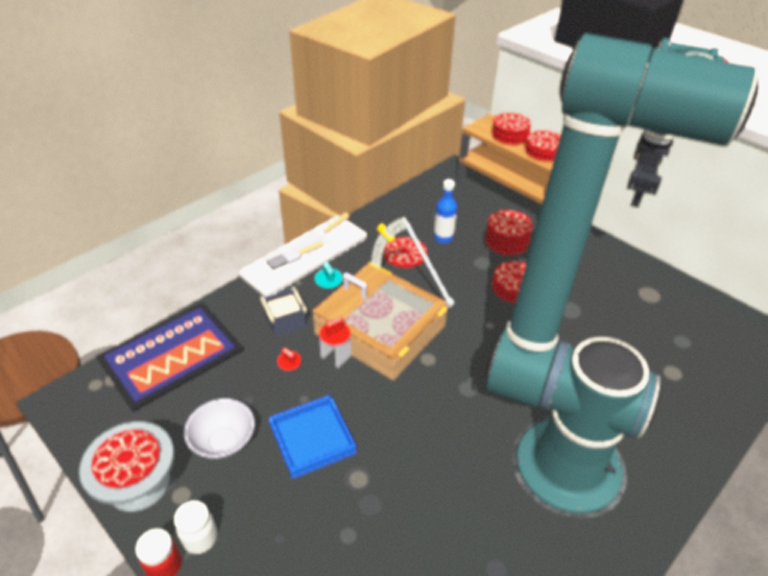

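Pixels in the 1.5x top view:
- **Knob candidates:** large red at (310,300), small red at (269,284), turquoise at (376,217). The large red one on the socket beside the box fits the description.
- **Tray:** (228,372).
- **Lid handle:** (367,263).
- **Clip:** (423,240).

Next I'll measure these and confirm the knob with a crop.

```bash
cat > m.py <<'E'
from h import *
def load(n):
    z=np.load(f"/tmp/{n}0.npz"); return z["im"],z["d"],world(n,z["d"]),cv2.cvtColor(z["im"],cv2.COLOR_RGB2HSV)
def rect(P): 
    r=cv2.minAreaRect((P[:,:2]*1000).astype(np.float32)); return r
for n in("top","side"):
    im,d,P,h=load(n); X,Y,Z=P[...,0],P[...,1],P[...,2]; H,S,V=[h[...,i].astype(int) for i in range(3)]
    red=((H<8)|(H>172))&(S>150); 
    c=(207,200) if n=="top" else (223,222)
    vv,uu=np.mgrid[:384,:512]; near=np.hypot(uu-c[0],vv-c[1])<18
    k=red&near&(d>0); zz=Z[k]; print(n,"knob z pct",np.percentile(zz,[5,25,50,75,90,97]))
    fl=k&(abs(Z-.085)<.006); b=k&(Z>.108)&(Z<.135)
    for nm,m in(("flange",fl),("bar",b)):
        Q=P[m]; 
        if len(Q)>5: print(nm,len(Q),Q.mean(0).round(4),Q.min(0).round(4),Q.max(0).round(4)); print(rect(Q))
    wood=(H>8)&(H<22)&(S>90)&(Z>.068)&(Z<.09)&(X>.3)&(X<.9)&(abs(Y)<.3)
    q=P[wood]; print("wood",len(q),rect(q),cv2.boxPoints(rect(q)).round(1).tolist(),np.median(q[:,2]))
    blue=(H>100)&(H<120)&(S>180)&(Z<.05)&(Z>-.01)&(Y>.1)&(X<.72); q=P[blue];print("tray",len(q),rect(q),q.mean(0))
    yel=(H>22)&(H<33)&(S>150)&(Z>.1)&(Z<.3);q=P[yel];print("clip",len(q),q.mean(0),q.min(0),q.max(0))
    c=(244,175) if n=="top" else (237,190)
    hd=(S<60)&(V>120)&(np.hypot(uu-c[0],vv-c[1])<22)&(Z>.1)&(Z<.14);q=P[hd]
    if len(q)>4: print("handle",len(q),q.mean(0),rect(q))
    save(n+"k.png",im,(140,130,300,250) if n=="top" else (170,130,330,250),5 if n=="top" else 4)
E
python3 m.py; python3 -c "
import cv2,numpy as np
a=cv2.imread('pics/topk.png');cv2.imwrite('pics/crop.png',a)"
```

```text
top knob z pct [0.08079104 0.08365111 0.08551286 0.08752681 0.09943537 0.12043747]
flange 282 [0.5496 0.1499 0.085 ] [0.5179 0.115  0.079 ] [0.585  0.1855 0.0908]
((551.4086303710938, 150.0714569091797), (70.32264709472656, 66.25350189208984), 87.63606262207031)
bar 27 [0.55   0.1514 0.1187] [0.5416 0.1298 0.1103] [0.5615 0.1736 0.1256]
((551.268798828125, 152.18873596191406), (44.45618438720703, 14.375091552734375), 80.71582794189453)
wood 2410 ((538.8037109375, 12.93634033203125), (248.36849975585938, 221.41978454589844), 8.935404777526855) [[398.8999938964844, 103.0], [433.29998779296875, -115.69999694824219], [678.7000122070312, -77.0999984741211], [644.2999877929688, 141.60000610351562]] 0.07895455875030216
tray 491 ((414.6636962890625, 339.29150390625), (137.38766479492188, 132.0434112548828), 70.64116668701172) [0.3983351  0.36598667 0.01074307]
clip 24 [ 0.64188633 -0.09258253  0.2008175 ] [ 0.61441703 -0.10125     0.18313332] [ 0.65147396 -0.08599848  0.20892101]
handle 79 [0.61611237 0.02420601 0.12296547] ((618.55908203125, 24.578632354736328), (64.5213394165039, 11.741893
[... 457 characters left out ...]
.53163146972656)
wood 1472 ((537.7841796875, 7.5755462646484375), (251.12457275390625, 235.01744079589844), 7.800220489501953) [[397.3999938964844, 107.0], [429.29998779296875, -125.9000015258789], [678.0999755859375, -91.80000305175781], [646.2000122070312, 141.0]] 0.07837202925037948
tray 1879 ((413.70355224609375, 336.5035095214844), (148.17706298828125, 143.6592559814453), 70.68594360351562) [0.41733381 0.33753432 0.01014474]
clip 31 [ 0.63439283 -0.09078469  0.1952448 ] [ 0.61406964 -0.10435032  0.18279421] [ 0.65098834 -0.0841191   0.20944096]
handle 72 [0.61644489 0.02618519 0.11877157] ((617.7645263671875, 25.7000675201416), (65.59373474121094, 13.782360076904297), 8.811660766601562)
```

View pics/topk.png

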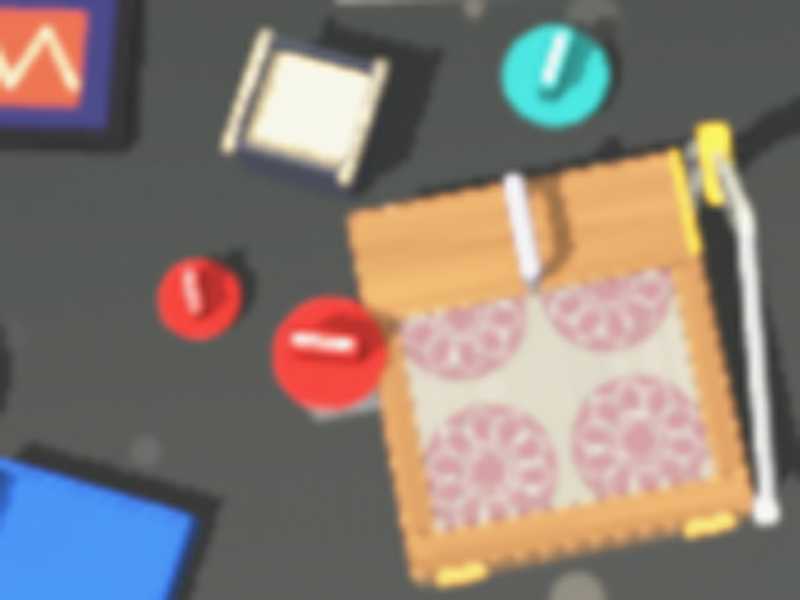

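The large red knob sits on its socket at crop (330,352), clearly bigger than the loose red one at (200,298), and its bar lies at about 80° world. The box yaw is 9°, the box centre is at (539,13) mm, and the handle at (618,25) mm matches the box model. Moving over now.

Call:
arm_command:
  series:
    - [0, 0, 0.32, 0]
    - [0, 0, 0.32, 0]
    - [0.28, 0.8, 0.32, 0.937]
    - [0.28, 0.8, 0.32, 0.937]
    - [0.28, 0.8, 0.32, 0.937]
    - [0.28, 0.8, 0.32, 0.937]
    - [0.28, 0.8, 0.32, 0.937]
    - [0.28, 0.8, 0.32, 0.937]
    - [0.28, 0.8, 0.32, 0.937]
  claw: 0.3

```text
t: 0.85
ee_pos: [0.3371, -0.4181, 0.3327]
tool_rot: [0.901, 0.435, 0.0, 0.0]
force: [0.6, -1.3, -0.6]
gripper_width: 0.699
grip_force: 0.0
```

Call:
arm_command:
  series:
    - [0.36, 1, 0, 0.937]
    - [0.36, 1, 0, 0.937]
    - [0.36, 1, 0, 0.937]
    - [0.36, 1, 0, 0.937]
    - [0.36, 1, 0, 0.937]
    - [0.36, 1, 0, 0.937]
    - [0.36, 1, 0, 0.937]
    - [0.36, 1, 0, 0.937]
    - [0.36, 1, 0, 0.937]

```text
t: 1.6
ee_pos: [0.4269, -0.1708, 0.3326]
tool_rot: [0.769, 0.64, -0.0, 0.0]
force: [0.2, -0.2, -0.0]
gripper_width: 0.702
grip_force: 0.0
```

Call:
arm_command:
  series:
    - [0.36, 1, 0, 0]
    - [0.36, 1, 0, 0]
    - [0.36, 1, 0, 0]
    - [0.36, 1, 0, 0]
    - [0.36, 1, 0, 0]
    - [0.36, 1, 0, 0]
    - [0.36, 1, 0, 0]
    - [0.36, 1, 0, 0]
    - [0.36, 1, 0, 0]

```text
t: 2.35
ee_pos: [0.5172, 0.0784, 0.3321]
tool_rot: [0.769, 0.639, -0.001, 0.0]
force: [-0.7, 0.2, 0.3]
gripper_width: 0.698
grip_force: 0.0
```

Call:
arm_command:
  series:
    - [0.13, 0.294, 0, 0]
    - [0.13, 0.294, 0, 0]
    - [0.13, 0.294, -0.64, 0]
    - [0.13, 0.294, -0.64, 0]
    - [0.13, 0.294, -0.64, 0]
    - [0.13, 0.294, -0.64, 0]
    - [0.13, 0.294, -0.64, 0]
    - [0.13, 0.294, -0.75, 0]
    - [0.13, 0.294, -0.84, 0]
    - [0.13, 0.294, -0.91, 0]
    - [0.13, 0.294, -0.91, 0]
    - [0.13, 0.294, -0.91, 0]

```text
t: 3.35
ee_pos: [0.5496, 0.1517, 0.1063]
tool_rot: [0.77, 0.638, -0.0, 0.0]
force: [0.5, -0.2, 0.7]
gripper_width: 0.703
grip_force: 0.0
```

```bash
python3 - <<'E'
from h import *
a,_=grab("top"); b,_=grab("side")
def cr(im,c): x,y=c; return cv2.resize(im[y-45:y+45,x-50:x+50],None,fx=4,fy=4,interpolation=cv2.INTER_CUBIC)
save("g1.png",np.hstack([cr(a,(207,195)),cr(b,(223,212))])); print(state())
E
```

```text
{'t': 3.45, 'q': array([ 2.26866723e-01,  2.01373449e-01,  1.96613095e+00, -2.41559683e-04,
        9.70372970e-01,  4.12117250e-01]), 'joint_velocities': array([ 0.01044632, -0.00691368, -0.00260851,  0.00088289, -0.00606579,
        0.00245832]), 'joint_torque': array([-1.08014555e-01, -4.10401583e+01, -3.00380909e+01,  5.17531461e-02,
        3.95911862e-02, -4.96992812e-03]), 'ee_pos': array([0.55096604, 0.15267348, 0.1078636 ]), 'tool_rot': array([0.7694332 , 0.63872458, 0.00161482, 0.00092366]), 'force': array([ 0.41111578,  0.14919202, -0.21238638]), 'moment': array([ 0.06579379, -0.11737359,  0.0008222 ]), 'grip_force': 0.0, 'gripper_width': 0.6986602900955781}
```

View pics/g1.png

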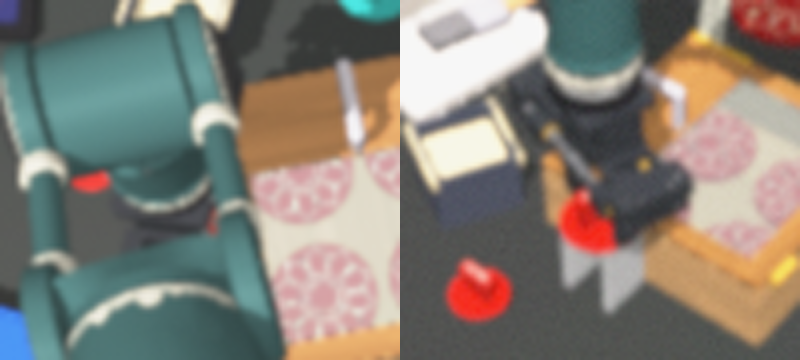

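The right half shows the knob at about (590,220), with the fingers either side of its bar. I'll close on it.

Call:
arm_command:
  series:
    - [0, 0, 0, 0]
    - [0, 0, 0, 0]
    - [0, 0, 0, 0]
    - [0, 0, 0, 0]
    - [0, 0, 0, 0]
    - [0, 0, 0, 0]
    - [0, 0, 0, 0]
    - [0, 0, 0, 0]
  claw: 1
  newtons: 35

```text
t: 4.12
ee_pos: [0.5515, 0.1531, 0.1063]
tool_rot: [0.769, 0.64, 0.002, 0.002]
force: [3.9, -2.6, 1.8]
gripper_width: 0.152
grip_force: 34.8
```

Call:
arm_command:
  series:
    - [0, 0, 0, -0.15]
    - [0, 0, 0, -0.3]
    - [0, 0, 0, -0.45]
    - [0, 0, 0, -0.6]
    - [0, 0, 0, -0.75]
    - [0, 0, 0, -0.9]
    - [0, 0, 0, -1]
    - [0, 0, 0, -1]

```text
t: 4.78
ee_pos: [0.5521, 0.1525, 0.1063]
tool_rot: [0.909, 0.418, 0.003, 0.002]
force: [5.9, -4.3, -1.3]
gripper_width: 0.156
grip_force: 34.8
```

Call:
arm_command:
  series:
    - [0, 0, 0, -0.15]
    - [0, 0, 0, -0.3]
    - [0, 0, 0, -0.45]
    - [0, 0, 0, -0.6]
    - [0, 0, 0, -0.75]
    - [0, 0, 0, -0.9]
    - [0, 0, 0, -1]
    - [0, 0, 0, -1]

```text
t: 5.45
ee_pos: [0.5525, 0.1521, 0.1065]
tool_rot: [0.986, 0.168, 0.004, 0.002]
force: [7.4, -4.6, -1.3]
gripper_width: 0.155
grip_force: 34.8
```

Call:
arm_command:
  series:
    - [0, 0, 0, -0.1]
    - [0, 0, 0, -0.2]
    - [0, 0, 0, -0.3]
    - [0, 0, 0, -0.37]
    - [0, 0, 0, -0.37]
    - [0, 0, 0, -0.37]

```text
t: 5.95
ee_pos: [0.5526, 0.1519, 0.1065]
tool_rot: [0.997, 0.074, 0.004, 0.001]
force: [8.1, -5.2, -0.8]
gripper_width: 0.155
grip_force: 34.8
```

```bash
python3 -c "
from h import *
print(state())"
```

```text
{'t': 5.95, 'q': array([ 0.2269841 ,  0.20365953,  1.96634562, -0.00463051,  0.96457591,
        1.65325597]), 'joint_velocities': array([-8.62518950e-04, -3.21886992e-04, -6.09243931e-05, -7.22476711e-04,
        2.85053469e-04, -3.80855567e-03]), 'joint_torque': array([  4.40050945, -41.72922134, -27.31640518,   2.25387141,
         2.05258459,   0.12620802]), 'ee_pos': array([0.55260002, 0.15191214, 0.10646804]), 'tool_rot': array([0.99728666, 0.07350776, 0.00375783, 0.00134426]), 'force': array([ 8.13773972, -5.16581359, -0.78932513]), 'moment': array([-1.12303427, -1.35081139,  0.03135614]), 'grip_force': 34.81561526088626, 'gripper_width': 0.15484229852041886}
```

Call:
arm_command:
  series:
    - [0.01, -0.004, 0, 0]
    - [0.01, -0.004, 0, 0]
    - [0.01, -0.004, 0.04, 0]
    - [0.01, -0.004, 0.08, 0]
    - [0.01, -0.004, 0.12, 0]
    - [0.01, -0.004, 0.16, 0]
    - [0.01, -0.004, 0.2, 0]
    - [0.01, -0.004, 0.3, 0]
    - [0.01, -0.004, 0.4, 0]
    - [0.01, -0.004, 0.4, 0]

```text
t: 6.78
ee_pos: [0.5543, 0.1533, 0.2116]
tool_rot: [0.997, 0.073, 0.004, -0.001]
force: [0.9, 0.5, -1.1]
gripper_width: 0.157
grip_force: 34.9
```

Call:
arm_command:
  series:
    - [-0.565, 0.735, 0, 0]
    - [-0.565, 0.735, 0, 0]
    - [-0.565, 0.735, 0, 0]
    - [-0.565, 0.735, 0, 0]
    - [-0.565, 0.735, 0, 0]
    - [-0.565, 0.735, 0, 0]
    - [-0.565, 0.735, 0, 0]
    - [-0.565, 0.735, -0.15, 0]
    - [-0.565, 0.735, -0.3, 0]
    - [-0.565, 0.735, -0.45, 0]
    - [-0.565, 0.735, -0.55, 0]
    - [-0.565, 0.735, -0.55, 0]

```text
t: 7.78
ee_pos: [0.4056, 0.3321, 0.0613]
tool_rot: [0.997, 0.073, -0.005, 0.004]
force: [-1.7, -1.1, -1.5]
gripper_width: 0.155
grip_force: 34.9
```

```bash
python3 - <<'E'
from h import *
a,_=grab("top"); b,_=grab("side")
def cr(im,c): x,y=c; return cv2.resize(im[y-50:y+50,x-50:x+50],None,fx=4,fy=4,interpolation=cv2.INTER_CUBIC)
save("g2.png",np.hstack([cr(a,(152,245)),cr(b,(208,280))])); print(state()['ee_pos'])
E
```

```text
[0.40950921 0.33502053 0.06680593]
```

View pics/g2.png

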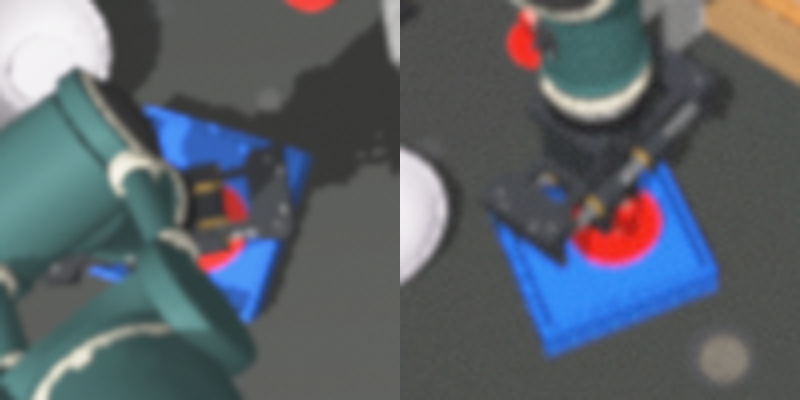

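The knob hangs over the middle of the tray. I'll lower it and let go.

Call:
arm_command:
  series:
    - [0, 0, -0.03, 0]
    - [0, 0, -0.05, 0]
    - [0, 0, -0.06, 0]
    - [0, 0, -0.06, 0]

```text
t: 8.22
ee_pos: [0.4106, 0.3363, 0.0532]
tool_rot: [0.997, 0.073, 0.0, -0.0]
force: [0.1, 0.0, -1.7]
gripper_width: 0.159
grip_force: 34.9
```

Call:
arm_command:
  series:
    - [0, 0, 0, 0]
    - [0, 0, 0, 0]
    - [0, 0, 0, 0]
    - [0, 0, 0, 0]
    - [0, 0, 0.1, 0]
    - [0, 0, 0.2, 0]
    - [0, 0, 0.4, 0]
    - [0, 0, 0.6, 0]
    - [0, 0, 0.8, 0]
    - [0, 0, 0.8, 0]
  claw: 0.5

```text
t: 9.05
ee_pos: [0.4116, 0.3372, 0.2582]
tool_rot: [0.997, 0.073, 0.003, -0.002]
force: [0.5, -0.5, 0.9]
gripper_width: 0.499
grip_force: 0.0
```

Call:
arm_command:
  series:
    - [0.42, -0.62, 0.1, 0.02]
    - [0.42, -0.62, 0.1, 0.02]
    - [0.42, -0.62, 0.1, 0.02]
    - [0.42, -0.62, 0.1, 0.02]
    - [0.42, -0.62, 0.1, 0.02]
    - [0.42, -0.62, 0.1, 0.02]

```text
t: 9.55
ee_pos: [0.5178, 0.1777, 0.2789]
tool_rot: [0.997, 0.076, 0.001, 0.001]
force: [-0.5, -0.0, 0.3]
gripper_width: 0.5
grip_force: 0.0
```

Call:
arm_command:
  series:
    - [0.42, -0.63, 0, 0]
    - [0.42, -0.63, 0, 0]
    - [0.42, -0.63, 0, 0]
    - [0.42, -0.63, 0, 0]
    - [0.42, -0.63, 0, 0]
    - [0.42, -0.63, 0, 0]
    - [0.42, -0.63, -0.3, 0]
    - [0.42, -0.63, -0.3, 0]
    - [0.42, -0.63, -0.3, 0]

```text
t: 10.3
ee_pos: [0.6146, 0.025, 0.1947]
tool_rot: [0.997, 0.078, -0.007, -0.001]
force: [-1.4, 0.2, -1.3]
gripper_width: 0.5
grip_force: 0.0
```

```bash
python3 - <<'E'
from h import *
a,_=grab("top"); b,_=grab("side")
def cr(im,c): x,y=c; return cv2.resize(im[y-60:y+60,x-60:x+60],None,fx=3.3,fy=3.3,interpolation=cv2.INTER_CUBIC)
save("g3.png",np.hstack([cr(a,(160,230)),cr(b,(237,215))])); print(state()['ee_pos'],state()['tool_rot'],pix("side",[.618,.025,.119]))
E
```

```text
[0.61835578 0.02494522 0.20124066] [ 9.96893664e-01  7.87258262e-02 -2.25493619e-03 -4.26449117e-04] (np.float64(236.224707649315), np.float64(187.56303533545469))
```

View pics/g3.png

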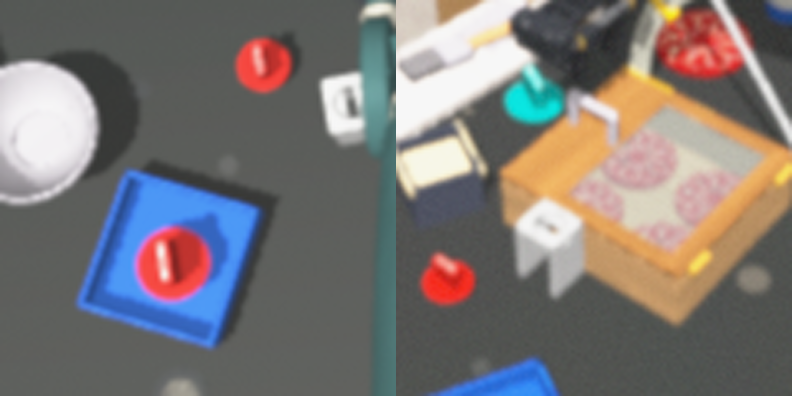

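The knob rests in the tray at (172,262), off its socket. The gripper is above the lid handle. I'll go down and grip it.

Call:
arm_command:
  series:
    - [0, 0, -0.1, 0]
    - [0, 0, -0.2, 0]
    - [0, 0, -0.3, 0]
    - [0, 0, -0.35, 0]
    - [0, 0, -0.35, 0]
    - [0, 0, -0.35, 0]

```text
t: 10.9
ee_pos: [0.6209, 0.0241, 0.1167]
tool_rot: [0.997, 0.078, 0.001, -0.0]
force: [-0.3, 0.5, 0.8]
gripper_width: 0.503
grip_force: 0.0
```

Call:
arm_command:
  series:
    - [0, 0, 0, 0]
    - [0, 0, 0, 0]
    - [0, 0, 0, 0]
    - [0, 0, 0, 0]
    - [0, 0, 0, 0]
    - [0, 0, 0, 0]
  claw: 1
  newtons: 30

```text
t: 11.4
ee_pos: [0.6206, 0.0234, 0.1159]
tool_rot: [0.997, 0.078, 0.001, 0.0]
force: [-1.0, -0.9, 2.5]
gripper_width: 0.118
grip_force: 30.0
```

```bash
python3 - <<'E'
from h import *
s=state();print(s['ee_pos'],s['force'],s['moment'])
# clip pose fit: box yaw/hinge from wood fit
from scipy.optimize import least_squares
yaw=np.radians(9.0); u=np.array([np.cos(yaw),np.sin(yaw),0]); v=np.array([-np.sin(yaw),np.cos(yaw),0]); z=np.array([0,0,1])
for off in((0,0),(.002,0)):
  Hh=np.array([.539+off[0],.013+off[1],.0745])-.12*u
  for n in("top","side"):
    d=np.load(f"/tmp/{n}0.npz"); im=d["im"]; P=world(n,d["d"]); h=cv2.cvtColor(im,cv2.COLOR_RGB2HSV).astype(int)
    m=(h[...,0]>22)&(h[...,0]<34)&(h[...,1]>110)&(h[...,2]>110)
    c=pix(n,Hh-.119*v+.225*(np.cos(.55)*u+np.sin(.55)*z)); vv,uu=np.mgrid[:384,:512]; m&=np.hypot(uu-c[0],vv-c[1])<22
    if n=="top": m&=P[...,2]>.15
    sal=np.where(np.hypot(uu-c[0],vv-c[1])<22,m,0).astype(float)
    best=[]
    for thick in((.016,.010),(.010,.016)):
      for th in np.arange(.4,.8,.01):
        r=np.cos(th)*u+np.sin(th)*z; t=-np.sin(th)*u+np.cos(th)*z; C=Hh-.119*v+.225*r
        pts=np.array([pix(n,C+a*.023*r+b*thick[0]/2*v+e*thick[1]/2*t) for a in(-1,1) for b in(-1,1) for e in(-1,1)],np.float32)
        for dx in(0,):
          k=np.zeros((384,512),np.uint8); cv2.fillConvexPoly(k,cv2.convexHull((pts*16).round().astype(np.int32)),1,shift=4)
          best.append(((k&m).sum()/(k|m).sum(),th,thick))
    best.sort(key=lambda b:-b[0]); print(n,off,m.sum(),np.argwhere(m).mean(0)[::-1],c,[(round(a,3),round(t,2),k) for a,t,k in best[:4]])
    q=P[m]; q=q[(abs((q-Hh)@v+.119)<.02)]-Hh; print(len(q),np.median(np.arctan2(q[:,2],q@u)),np.median(np.hypot(q[:,2],q@u)))
E
```

```text
[0.62063594 0.02335175 0.11588674] [-0.97075526 -0.89764413  2.54321705] [-0.06047106  0.03004793 -0.00514869]
top (0, 0) 63 [282.12698413 160.17460317] (np.float64(282.5360359709714), np.float64(163.60419166657508)) [(np.float64(0.485), np.float64(0.49), (0.01, 0.016)), (np.float64(0.485), np.float64(0.53), (0.01, 0.016)), (np.float64(0.48), np.float64(0.54), (0.01, 0.016)), (np.float64(0.475), np.float64(0.48), (0.01, 0.016))]
63 0.5519823042211479 0.2384579365765112
side (0, 0) 49 [255.81632653 154.20408163] (np.float64(257.664399385633), np.float64(156.23021268465138)) [(np.float64(0.482), np.float64(0.56), (0.016, 0.01)), (np.float64(0.481), np.float64(0.56), (0.01, 0.016)), (np.float64(0.452), np.float64(0.57), (0.016, 0.01)), (np.float64(0.44), np.float64(0.57), (0.01, 0.016))]
40 0.5482240376032856 0.23356411600320004
top (0.002, 0) 63 [282.12698413 160.17460317] (np.float64(282.48997685550756), np.float64(162.96002096614944)) [(np.float64(0.531), np.float64(0.52), (0.01, 0.016)), (np.float64(0.521), np.float64(0.5), (0.01, 0.016)), (np.float64(0.521), np.float64(0.51), (0.01, 0.016)), (np.float64(0.52), np.float64(0.53), (0.01, 0.016))]
63 0.5563167589765164 0.23678218915336446
side (0.002, 0) 49 [255.81632653 154.20408163] (np.float64(257.2768948589819), np.float64(155.981467548993)) [(np.float64(0.525), np.float64(0.55), (0.01, 0.016)), (np.float64(0.506), np.float64(0.57), (0.01, 0.016)), (np.float64(0.5), np.float64(0.54), (0.016, 0.01)), (np.float64(0.5), np.float64(0.55), (0.016, 0.01))]
40 0.5525645337665877 0.23188101012885035
```

Call:
arm_command:
  series:
    - [-0.01, -0.002, 0.04, 0]
    - [-0.021, -0.003, 0.079, 0]
    - [-0.036, -0.006, 0.117, 0]
    - [-0.051, -0.008, 0.155, 0]
    - [-0.069, -0.011, 0.192, 0]
    - [-0.087, -0.014, 0.228, 0]
    - [-0.109, -0.017, 0.263, 0]
    - [-0.131, -0.021, 0.298, 0]
    - [-0.156, -0.025, 0.33, 0]
    - [-0.181, -0.029, 0.362, 0]
    - [-0.181, -0.029, 0.362, 0]
    - [-0.181, -0.029, 0.362, 0]

```text
t: 12.4
ee_pos: [0.5742, 0.0167, 0.2059]
tool_rot: [0.997, 0.078, -0.0, -0.0]
force: [2.2, 2.8, -3.0]
gripper_width: 0.115
grip_force: 30.0
```

```bash
python3 - <<'E'
from h import *
out=[]
for n,c in(("top",(275,165)),("side",(255,165))):
    im,d=grab(n); np.savez(f"/tmp/{n}1.npz",im=im,d=d); x,y=c
    out.append(cv2.resize(im[y-35:y+35,x-35:x+35],None,fx=5.7,fy=5.7,interpolation=cv2.INTER_CUBIC))
save("g4.png",np.hstack(out)); s=state(); print(s['ee_pos'],s['force'],s['gripper_width'])
yaw=np.radians(9.0); u=np.array([np.cos(yaw),np.sin(yaw),0]); v=np.array([-np.sin(yaw),np.cos(yaw),0])
Hh=np.array([.541,.013,.0745])-.12*u
for n in("top","side"):
    z=np.load(f"/tmp/{n}1.npz"); P=world(n,z["d"])-Hh; U=P@u;V=P@v;Z=P[...,2]
    h=cv2.cvtColor(z["im"],cv2.COLOR_RGB2HSV).astype(int)
    m=(h[...,0]>8)&(h[...,0]<22)&(h[...,1]>80)&(Z>.012)&(Z<.2)&(U>.02)&(U<.24)&(abs(V)<.108)
    q=np.c_[U[m],Z[m]]; a=np.linspace(.35,.65,301)
    # plane: lid upper face offset 4.5 mm from the hinge line
    r=[np.median(abs(-np.sin(t)*q[:,0]+np.cos(t)*q[:,1]-.0045)) for t in a]
    print(n,m.sum(),a[int(np.argmin(r))],min(r))
E
```

```text
[0.57472899 0.01671021 0.20534084] [ 1.65919233  3.61894075 -2.4720085 ] 0.11776143584152436
top 451 0.509 0.001606471045554986
side 1119 0.502 0.0019027337033167462
```

View pics/g4.png

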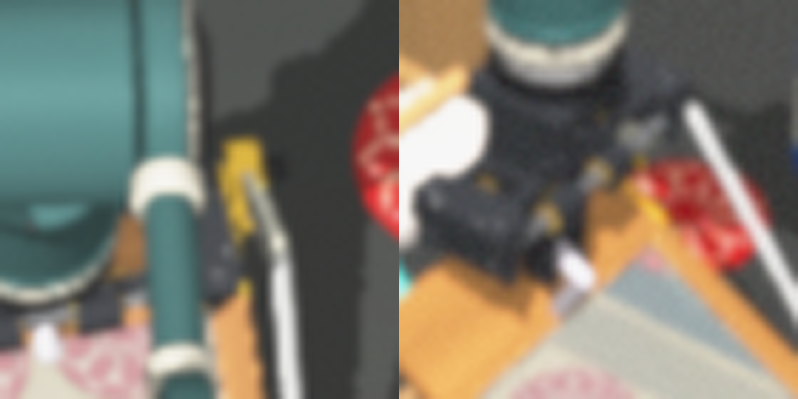

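The lid is up at about 0.50 rad and gripped. The clip at (240,185) in the left half sits a little higher, so I'll refine its angle from the unobstructed first pictures.

```bash
cat > clip.py <<'E'
from h import *
from scipy.optimize import least_squares
yaw=np.radians(9.0); u=np.array([np.cos(yaw),np.sin(yaw),0]); v=np.array([-np.sin(yaw),np.cos(yaw),0]); z=np.array([0,0,1])
H0=np.array([.539,.013,.0745])-.12*u
hs=np.array([.023,.008,.005])
def fr(th): return np.array([np.cos(th)*u+np.sin(th)*z, v, -np.sin(th)*u+np.cos(th)*z])
def sdf(P,th,sh):
    B=fr(th); C=H0+sh-.119*v+.225*B[0]; q=abs((P-C)@B.T)-hs
    return np.linalg.norm(np.maximum(q,0),axis=1)+np.minimum(q.max(1),0)
D={}
for n in("top","side"):
    d=np.load(f"/tmp/{n}0.npz"); im=d["im"]; P=world(n,d["d"]); h=cv2.cvtColor(im,cv2.COLOR_RGB2HSV).astype(int)
    c=pix(n,H0-.119*v+.225*fr(.54)[0]); vv,uu=np.mgrid[:384,:512]
    m=(h[...,0]>20)&(h[...,0]<36)&(h[...,1]>110)&(h[...,2]>90)&(np.hypot(uu-c[0],vv-c[1])<22)&(P[...,2]>.15)
    k,l,st,_=cv2.connectedComponentsWithStats(m.astype(np.uint8)); i=1+st[1:,4].argmax(); m=l==i
    D[n]=(m,P[m],np.argwhere(m).mean(0)[::-1]); print(n,m.sum(),D[n][2],((P[m]-H0)@np.array([u,v,z]).T).mean(0).round(4),((P[m]-H0)@v).min(),((P[m]-H0)@v).max())
A=np.vstack([D["top"][1],D["side"][1]])
for nm,Q in(("both",A),("top",D["top"][1]),("side",D["side"][1])):
    r=least_squares(lambda p:np.r_[sdf(Q,p[0],p[1]*u+p[2]*v)/.002,p[1:]/.002],[.54,0,0],loss="soft_l1",x_scale=[.05,.003,.003]); print("sdf",nm,r.x.round(4),abs(sdf(Q,r.x[0],r.x[1]*u+r.x[2]*v)).mean())
def cen(n,th,sh):
    B=fr(th); C=H0+sh-.119*v+.225*B[0]
    p=np.array([pix(n,C+(np.array(s)*hs)@B) for s in np.ndindex(2,2,2) for s in [2*np.array(s)-1]],np.float32)
    mm=cv2.moments(cv2.convexHull(p)); return np.array([mm["m10"],mm["m01"]])/mm["m00"]
r=least_squares(lambda p:np.r_[cen("top",p[0],p[1]*u+p[2]*v)-D["top"][2],cen("side",p[0],p[1]*u+p[2]*v)-D["side"][2],p[1:]/.003],[.54,0,0],x_scale=[.05,.003,.003])
print("centroid",r.x.round(4),r.fun.round(2))
E
python3 clip.py
```

```text
top 70 [282.14285714 160.07142857] [ 0.2013 -0.1196  0.1228] -0.1330429303789189 -0.11209692489518297
side 42 [256.19047619 155.28571429] [ 0.1975 -0.1176  0.1201] -0.13014761043258538 -0.1096478155556802
sdf both [ 0.5436  0.0045 -0.0025] 0.001996611124191074
sdf top [ 0.5446  0.0045 -0.0027] 0.0021946627737069297
sdf side [ 0.5363  0.0016 -0.0018] 0.0016605820273197685
centroid [ 0.5303  0.0045 -0.0008] [ 0.05  1.66  0.06  0.93  1.51 -0.26]
```

Call:
arm_command:
  series:
    - [-0.01, -0.0015, 0.012, 0]
    - [-0.02, -0.003, 0.023, 0]
    - [-0.02, -0.003, 0.023, 0]
    - [-0.02, -0.003, 0.023, 0]
    - [-0.02, -0.003, 0.023, 0]
    - [-0.02, -0.003, 0.023, 0]

```text
t: 13.0
ee_pos: [0.5696, 0.0159, 0.211]
tool_rot: [0.997, 0.078, -0.001, -0.0]
force: [0.3, 4.4, -3.4]
gripper_width: 0.118
grip_force: 30.0
```

```bash
cat > lid.py <<'E'
from h import *
s=state(); print(s['t'],s['ee_pos'],s['force'],s['gripper_width'])
yaw=np.radians(9.0); u=np.array([np.cos(yaw),np.sin(yaw),0]); v=np.array([-np.sin(yaw),np.cos(yaw),0])
fr=[]
for n in("top","side"):
    im,d=grab(n); fr.append((im)); W=world(n,d)
    h=cv2.cvtColor(im,cv2.COLOR_RGB2HSV).astype(int)
    for off in(.001,.004):
        P=W-(np.array([.539+off,.013,.0745])-.12*u); U=P@u;V=P@v;Z=P[...,2]
        m=(h[...,0]>8)&(h[...,0]<22)&(h[...,1]>80)&(Z>.012)&(Z<.2)&(U>.02)&(U<.24)&(abs(V)<.108)
        a=np.linspace(.35,.7,351); r=[np.median(abs(-np.sin(t)*U[m]+np.cos(t)*Z[m]-.0045)) for t in a]
        # free line fit: slope only
        x,y=U[m],Z[m]; k=np.polyfit(x,y,1); 
        for _ in range(5): e=abs(y-np.polyval(k,x)); g=e<.004; k=np.polyfit(x[g],y[g],1)
        print(n,off,m.sum(),a[int(np.argmin(r))],"slope",np.arctan(k[0]).round(3),k[1].round(4))
im=fr[1]; save("g5.png",im,(215,125,305,205),8)
E
python3 lid.py
```

```text
13.0 [0.56955651 0.01589853 0.21099732] [ 0.30377986  4.36026561 -3.36195674] 0.117563154808516
top 0.001 439 0.5409999999999999 slope 0.538 0.0058
top 0.004 435 0.548 slope 0.538 0.0075
side 0.001 1118 0.54 slope 0.547 0.0042
side 0.004 1078 0.55 slope 0.542 0.0069
```

View pics/g5.png

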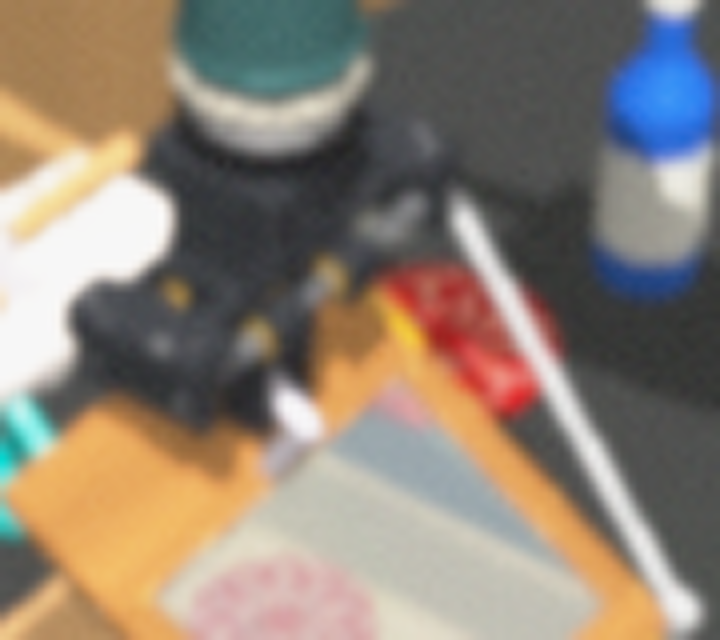

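The lid holds at about 0.54 rad, with the bar still in the jaws at (290,400). Its yellow corner mark is at (400,320). The clip itself is hidden behind the gripper in this view, so I'll check the clip and knob numerically.

```bash
python3 - <<'E'
from h import *
im,d=grab("top"); P=world("top",d); h=cv2.cvtColor(im,cv2.COLOR_RGB2HSV).astype(int); vv,uu=np.mgrid[:384,:512]
H,S=h[...,0],h[...,1]
m=(H>20)&(H<36)&(S>110)&(h[...,2]>90)&(np.hypot(uu-282,vv-160)<22)&(P[...,2]>.15)
print("clip",m.sum(),np.argwhere(m).mean(0)[::-1],P[m].mean(0))
k=((H<8)|(H>172))&(S>150)&(np.hypot(P[...,0]-.413,P[...,1]-.337)<.08); q=P[k]
print("knob",len(q),q.mean(0),np.percentile(q[:,2],[5,50,95]))
f=q[q[:,2]<.045]; c=np.linalg.lstsq(np.c_[f[:,:2],np.ones(len(f))],f[:,2],rcond=None)[0]; print("tilt",c)
s=state(); print(s['t'],s['ee_pos'],s['force'])
E
```

```text
clip 83 [281.79518072 160.81927711] [ 0.63129085 -0.0898091   0.21180246]
knob 282 [0.40649281 0.33201091 0.03322772] [0.02543928 0.02977986 0.06201721]
tilt [ 0.00640075 -0.0101513   0.03027233]
13.15 [0.56955367 0.01591553 0.21099124] [ 0.18682538  4.83362976 -3.63572713]
```

```bash
python3 -c "
from workcell import hand_in
print(hand_in())"
```

```text
the job is handed in; nothing more can be done
None
```

I handed the job in at about 13 s: the knob is in the blue tray, standing upright on its foot rather than on its side, and the gripper is holding the lid at about 0.54 rad, level with my 0.53–0.545 rad estimate for the clip, which has not visibly moved.

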